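Tip the fallen tall post up onto its square foot

ROBOT

A 6-joint arm with a two-finger parallel gripper is mounted at the origin on a cart in front of the work surface, level with it; the furniture and walls round the work are solid. World frame = base frame: x ahead of the robot, y to its left, z up, the work surface at z = 0. Lengths are in m, angles in rad, forces in N, time in s.
With the tool pointing down it reaches from about 0.325 to 0.775 m from the base axis. Payload 5.5 kg.
Tool frame: the origin (TCP) lies on the centre line of the jaws, within the pads' length; the fingertips stand 19 mm ahead of it and the grasp point (between the pads) is the TCP; z points along the fingers, y is the line along which they close (so a half turn about z gives the same grasp; the last joint's range is limited). The gripper opens to 88 mm and grips with 3 to 60 N. Pads are 20 mm wide; open, the fingers measure 115 mm over their backs; the gripper's body (75 mm by 178 mm) begins 61 mm behind the grasp point.
Start: joints at [-1.4, 0.091, 1.231, -0, 1.82, -0.057], TCP at [0.135, -0.585, 0.203] pointing down, gripper open.
Joint ranges: [-2.87, 2.87], [-0.86, 2.18], [0.17, 2.46], [-1.51, 4.65], [0.06, 2.69], [-2.65, 2.65]. Speed limits (rad/s): [2.57, 2.57, 3.01, 3.14, 3.14, 3.14].

INTERFACE

Orientations are given as a unit quaternion [x, y, z, w].
In Python, from rig import robot, claw, kinematics, status, snapshot gives the robot as it stands. Calls block until the motion is done:
- robot.move_to(position, orientation): joint-space move of the TCP to a pose.
- robot.move_linear(position, velocity=0.15, rot=None, force_limit=None): straight line of the TCP; rot=None keeps the orientation; velocity is the mean speed in m/s. With force_limit (N) it stops when the force on the tool has changed by that much, and returns True; else False.
- robot.goto_joints(angles): joint-space move.
- claw.gripper_open() and claw.grab(grip_force=None): open the fingers fully, or close them until they stop; grip_force is the grip in N (None keeps the last).
- robot.sleep(seconds).
- kinematics.ik(position, orientation): joint angles nearest the present ones, or None.
- status.state(): the state.
- snapshot(name): name is "scene" or "side" or "wrist"; returns a dict with "pixels" (480x640x3 uint8, red, green, blue), "camera_matrix" (3x3 intrinsics, pixels), "eye" and "rotation" of the camera in the world; the wrist camera has in their place "T_tool_cam" (4x4, takes a point from camera to tool coordinates, whose origin is the TCP and whose axes are the flange's). Camera axes: x right, y up, looking along -z (the intrinsics and any distortion apply to the point x, -y, -z); pixel columns grow to the right and rows downward; lengths in m; the calibration is good to about 2 mm. A picture is of the moment at which its call begins: read the wrist's pose just before it. There is no depth.
A pose or a line that the arm cannot do raises robot.MotionError and nothing moves.
- robot.sign_off(): hands the job in; it is judged then, once.
The state is a dict: "time_s": time; "joints": joint angles; "joint_velocities": joint speeds; "tau": joint torques, N m; "eef_pos": TCP position; "ee_rot": TCP orientation; "contact_force": force on the tool from outside, world axes, zero at the start; "torque": the same for the moment, N m; "width": finger opening in m; "gripper_force": force on a finger pad.
Only numpy, scipy, OpenCV 4.12 (cv2) and the standard library are available. Lean on these libraries where they do the work, as an engineer would, in place of code of your own. Each camera call takes 0.05 s, during which the arm holds its last target. There are 200 camera calls.

TASK

Two metal posts of the clamp stand, each with a square foot plate and a ball head, lie on their sides at the right of the blue tool case. I need the taller one next: raise its ball end so that it tips up on its foot, without carrying it off, and leave it standing upright on its foot plate about where its foot lay. Leave the shorter post lying as it is.

Things in the scene. Friction and masses are not known exactly. Their poses are not given: they have to be found in the camera images.
- tall_post_ball (a point): Centre of the taller post's ball head: a dark steel ball 26 mm across on a 10 mm stem. It is 130 mm from the underside of the post's foot, along the stem. Lying, it is 13 mm above the desk; standing, 130 mm. Its z axis runs from foot to ball. Take the post by the ball, fingers either side of the stem: pinched there it can swing between the fingers while its foot tips on the desk.
- tall_post: The taller post (143 mm long, 0.12 to 0.2 kg). Its origin is the centre of the underside of its square aluminium foot plate, 44 x 44 x 8 mm; its z axis runs from foot to ball. It lies on one edge face of the plate and on the ball, so the origin is 22 mm above the desk and z dips 4 degrees; it tips up about the plate's bottom edge, straight below the origin.
- short_post_ball (a point): Centre of the ball head of the shorter post, a bystander of the same shape: same foot plate, stem and ball, but only 85 mm from the foot's underside to the ball's centre (98 mm overall). It lies the same way, about 15 cm nearer to or further from the robot than the taller post. Its z axis runs from its foot to its ball.

How it is judged:
At the end, for the whole second after the job is handed in: The taller post stands at rest on its foot plate, upright within 10 degrees, the underside of the foot on the desk and no more than 80 mm from where it was at the start; the shorter post's ball is within 30 mm of where it lay (angle between tall_post's own z axis and vertical below 0.18 rad and height (world z) of tall_post below 0.008 m and distance of tall_post from where it was at the start of the episode below 0.08 m and linear speed of tall_post below 0.02 m/s and distance of short_post_ball from where it was at the start of the episode below 0.03 m); the robot touches nothing.
It fails at once if the taller post is lifted off: the centre of its foot's underside rises more than 50 mm above the desk (tipping needs no more than 22 mm) (height (world z) of tall_post above 0.05 m).
It fails at once if the shorter post's ball is moved by more than 30 mm (distance of short_post_ball from where it was at the start of the episode above 0.03 m).
It also fails if it takes over 38 s, if anything falls off the work surface, if the arm or the gripper's body presses on something with over 40 N, if the wrist force passes 120 N, or if a joint passes its speed limit or range.

## Working session

There is one attempt and no reset: what is moved stays moved. The work goes in short steps, each a Python script; the robot and the scene stay as the last script left them, time stands still between calls to the robot, and variables do not carry over. Pictures are saved under pics/ and viewed, at most 10 in all, crops included, and the job is handed in when it is done.

```bash
mkdir -p pics; ls; python3 - <<'E'
from rig import robot, claw, kinematics, status, snapshot
import cv2
for n in("scene","side"):
    s=snapshot(n); cv2.imwrite(f"pics/{n}0.png",s["pixels"][:,:,::-1]); print(n,s["eye"],s["rotation"],s["camera_matrix"],[k for k in s])
st=status.state();print(st["time_s"],st["ee_rot"],st["width"])
E
```

```text
pics
scene [0.17971828 0.30113993 0.61694541] [-0.10513384  0.41255062  0.87190018 -0.24194822] [[606.80121445   0.         322.4632932 ]
 [  0.         606.80121445 255.43809181]
 [  0.           0.           1.        ]] ['pixels', 'camera_matrix', 'eye', 'rotation']
side [0.41303668 0.36011404 0.58434039] [-0.02052153  0.43586959  0.89754625 -0.06330326] [[557.99327667   0.         322.73094402]
 [  0.         557.99327667 237.83404735]
 [  0.           0.           1.        ]] ['pixels', 'camera_matrix', 'eye', 'rotation']
0.1 [ 9.93519565e-01  1.13658100e-01 -5.07564359e-05 -8.41121527e-04] 0.0877043842449485
```

View pics/scene0.png

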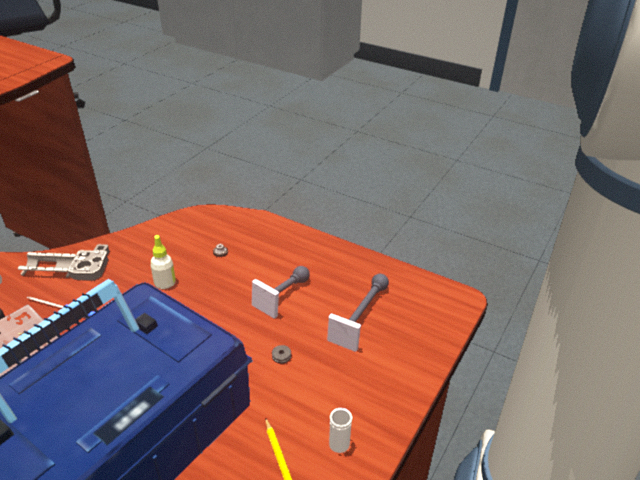

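View pics/side0.png

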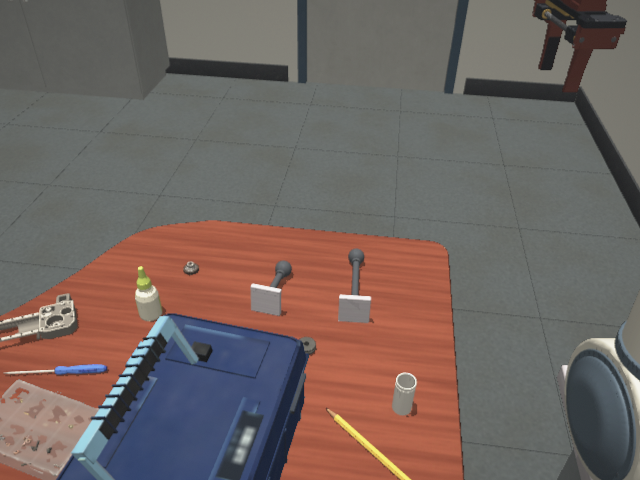

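The taller post is the right-hand one: ball at (380,282) in scene and (356,256) in side, foot underside at (344,332) and (354,309). The short post's ball is at (302,274) and (284,269), with its foot at (265,298) and (266,299).

```bash
cat > h.py <<'E'
import numpy as np
from scipy.spatial.transform import Rotation as R
from rig import robot, claw, kinematics, status, snapshot
def ray(s,u,v):
    K=s["camera_matrix"]; d=np.array([(u-K[0,2])/K[0,0],-(v-K[1,2])/K[1,1],-1])
    if "eye" in s: e,Q=np.array(s["eye"]),R.from_quat(s["rotation"]).as_matrix()
    else: e,Q=s["T"][:3,3],s["T"][:3,:3]
    d=Q@d; return e,d/np.linalg.norm(d)
def atz(s,u,v,z):
    e,d=ray(s,u,v); return e+d*(z-e[2])/d[2]
def tri(rs):
    A=sum(np.eye(3)-np.outer(d,d) for e,d in rs); b=sum((np.eye(3)-np.outer(d,d))@e for e,d in rs); return np.linalg.solve(A,b)
E
python3 - <<'E'
from h import *
np.set_printoptions(precision=4,suppress=True)
a,b=snapshot("scene"),snapshot("side")
for n,p,q,z in(("tb",(380,282),(356,256),.013),("tf",(344,332),(354.5,308.7),.022),("sb",(302,274),(284,269),.013),("sf",(265,298),(266,299),.022)):
    print(n,atz(a,*p,z),atz(b,*q,z),tri([ray(a,*p),ray(b,*q)]))
E
```

```text
tb [ 0.4383 -0.3239  0.013 ] [ 0.4395 -0.3214  0.013 ] [ 0.4399 -0.3278  0.0084]
tf [ 0.4311 -0.1998  0.022 ] [ 0.4314 -0.1958  0.022 ] [ 0.4319 -0.2013  0.0183]
sb [ 0.5464 -0.2783  0.013 ] [ 0.5467 -0.2733  0.013 ] [ 0.5486 -0.2814  0.0076]
sf [ 0.5583 -0.1987  0.022 ] [ 0.558  -0.1961  0.022 ] [ 0.5589 -0.1993  0.0199]
```

```bash
python3 - <<'E'
from h import *
import cv2
np.set_printoptions(precision=4,suppress=True)
a,b=snapshot("scene"),snapshot("side")
print("case corner",tri([ray(a,248,358),ray(b,306,340)]), "handle end", tri([ray(a,110,284),ray(b,163,318)]))
B=np.array([.439,-.3235]);F=np.array([.431,-.198]);d=(B-F)/np.linalg.norm(B-F)
for s in(1,-1):
    y=s*np.array([-d[1],d[0],0]);z=np.array([0,0,-1.]);q=R.from_matrix(np.c_[np.cross(y,z),y,z]).as_quat()
    print(s,q,[kinematics.ik(p,q) for p in([*B,.15],[*B,.022],[*(F-.022*d),.14])])
y=np.array([-d[1],d[0],0]);z=np.array([0,0,-1.]);
qs=[R.from_matrix(np.c_[np.cross(s*y,z),s*y,z]).as_quat() for s in(1,-1)]
q=min(qs,key=lambda q:abs(kinematics.ik([*B,.2],q)[5]))
robot.move_to([*B,.2],q)
st=status.state();s=snapshot("wrist");T=np.eye(4);T[:3,:3]=R.from_quat(st["ee_rot"]).as_matrix();T[:3,3]=st["eef_pos"];s["T"]=T@s["T_tool_cam"]
import pickle;pickle.dump(s,open("w1.pkl","wb"));cv2.imwrite("pics/w1.png",s["pixels"][:,:,::-1]);print(q,st["eef_pos"],s["T"],status.state()["time_s"])
E
```

```text
case corner [ 0.4765 -0.0545  0.097 ] handle end [0.6123 0.0001 0.1779]
1 [0.6842 0.7293 0.     0.    ] [array([-0.6975, -0.0604,  1.4774, -0.    ,  1.7246, -0.7611]), array([-0.6975, -0.0143,  1.6607, -0.    ,  1.4952, -0.7611]), array([-0.4622, -0.2823,  1.6921, -0.    ,  1.7318, -0.5259])]
-1 [ 0.7293 -0.6842  0.     -0.    ] [array([-0.6975, -0.0604,  1.4774, -0.    ,  1.7246,  2.3805]), array([-0.6975, -0.0143,  1.6607, -0.    ,  1.4952,  2.3805]), array([-0.4622, -0.2823,  1.6921, -0.    ,  1.7318,  2.6157])]
[0.6842 0.7293 0.     0.    ] [ 0.4385 -0.3243  0.2   ] [[ 0.9981 -0.0594 -0.0155  0.4337]
 [ 0.0614  0.9677  0.2446 -0.2579]
 [ 0.0005 -0.2451  0.9695  0.3832]
 [ 0.      0.      0.      1.    ]] 1.8333
```

View pics/w1.png

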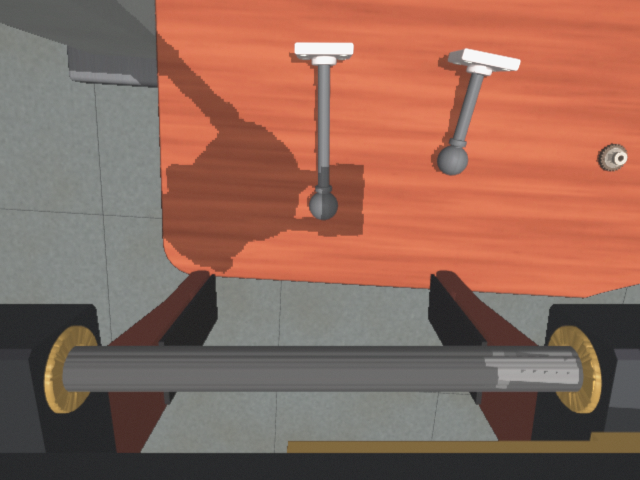

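The wrist view shows the tall post's ball at (323,204) and the top of its foot plate centred near (324,46). The short post is clear of it, with its ball at (452,159).

```bash
python3 - <<'E'
from h import *
import pickle
s=pickle.load(open("w1.pkl","rb"));print(s["camera_matrix"][0],[k for k in s])
print("ball",atz(s,323,204,.013),"foot",atz(s,324,44.5,.044),"short",atz(s,452,159,.013))
E
```

```text
[419.27925082   0.         322.3735255 ] ['pixels', 'camera_matrix', 'T_tool_cam', 'T']
ball [ 0.43836362 -0.32161657  0.013     ] foot [ 0.43126393 -0.19574925  0.044     ] short [ 0.54798663 -0.27517807  0.013     ]
```

```bash
cat >> h.py <<'E'
B=np.array([.4386,-.3225]);d=np.array([.06,-.998]);d/=np.linalg.norm(d);P=B-.1297*d
def info():
    st=status.state();print(round(st["time_s"],2),np.round(st["eef_pos"],4),np.round(st["contact_force"],1),round(st["width"],4),round(st["gripper_force"],1))
def arc(th): # ball position at axis elevation th
    return np.array([*(P+d*(.13*np.cos(th)-.022*np.sin(th))),.13*np.sin(th)+.022*np.cos(th)])
E
python3 - <<'E'
from h import *
import cv2
robot.move_linear([*B,.06],.15)
print(robot.move_linear([*B,.022],.06,force_limit=6)); info()
claw.grab(15);info()
off=np.array([0,0,.009])
for t in (10,25): robot.move_linear(arc(np.radians(t))+off,.06);info()
for n in("side","wrist"): cv2.imwrite(f"pics/{n}2.png",snapshot(n)["pixels"][:,:,::-1])
im=np.hstack([cv2.imread("pics/side2.png")[150:400,200:520],cv2.imread("pics/wrist2.png")[0:250,150:550]]);cv2.imwrite("pics/c2.png",im)
E
```

```text
False
3.7 [ 0.4387 -0.3226  0.0222] [ 0.2 -0.8 -0.8] 0.0877 0.0
5.04 [ 0.4386 -0.3225  0.022 ] [ 0.3 -0.4 -0.3] 0.0007 0.0
5.72 [ 0.4383 -0.317   0.0533] [-0.1  0.2 -0.2] 0.0004 0.0
6.44 [ 0.4373 -0.3013  0.0839] [0.2 0.7 1. ] 0.0004 0.0
```

View pics/c2.png

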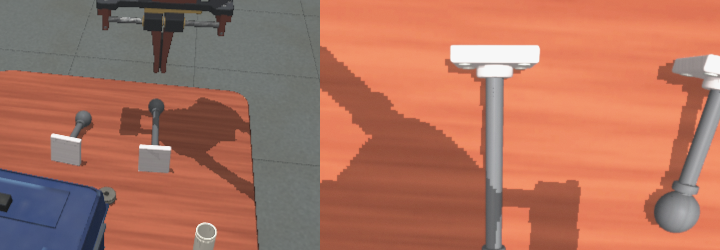

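The gripper closed empty (width 0), and the post still appears to be lying there. I'll open and look from above again.

```bash
python3 - <<'E'
from h import *
import cv2,pickle
claw.gripper_open()
robot.move_linear([*B,.2],.2); info()
st=status.state();s=snapshot("wrist");T=np.eye(4);T[:3,:3]=R.from_quat(st["ee_rot"]).as_matrix();T[:3,3]=st["eef_pos"];s["T"]=T@s["T_tool_cam"]
print(s["T_tool_cam"])
pickle.dump(s,open("w3.pkl","wb"));b=snapshot("side")["pixels"][:,:,::-1]
w=s["pixels"][:,:,::-1]
im=np.hstack([cv2.resize(b[220:345,240:400],None,fx=2.4,fy=2.4,interpolation=cv2.INTER_CUBIC),cv2.resize(w[0:300,200:600],None,fx=1,fy=1)]);cv2.imwrite("pics/c3.png",im);print(im.shape)
E
```

```text
8.66 [ 0.4384 -0.3222  0.1988] [-0.3  0.4 -0.9] 0.088 0.0
[[-2.42520652e-04  9.69589253e-01  2.44737863e-01  6.64837675e-02]
 [ 9.99999697e-01  4.16063113e-04 -6.57396210e-04 -7.29554953e-04]
 [-7.39230697e-04  2.44737630e-01 -9.69589060e-01 -1.83266851e-01]
 [ 0.00000000e+00  0.00000000e+00  0.00000000e+00  1.00000000e+00]]
(300, 784, 3)
```

View pics/c3.png

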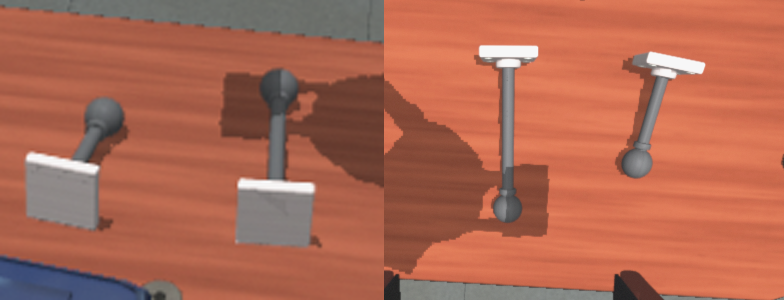

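```bash
python3 - <<'E'
from h import *
import pickle
b=snapshot("side"); print("tip seen",atz(b,361,222,.065), "expected .4373,-.3013")
for z in (.09,.11,.13): print(z,atz(b,361,222,z))
s=pickle.load(open("w3.pkl","rb"));print(atz(s,323,207,.013),atz(s,324,46,.044),atz(s,436,162,.013))
for u in((b,240+279/2.4,220+88/2.4),): print(atz(*u,.013))
E
```

```text
tip seen [ 0.4363707  -0.34280616  0.065     ] expected .4373,-.3013
0.09 [ 0.43524745 -0.308969    0.09      ]
0.11 [ 0.43434885 -0.28189927  0.11      ]
0.13 [ 0.43345024 -0.25482954  0.13      ]
[ 0.43820133 -0.32176482  0.013     ] [ 0.43080507 -0.19468079  0.044     ] [ 0.53367563 -0.27599518  0.013     ]
[ 0.43896455 -0.31979456  0.013     ]
```

The closed fingertips looked about 30 mm off their expected place in the side view. I'll project where the tips should be in each camera and compare.

```bash
python3 - <<'E'
from h import *
import cv2
def cam(s): return (np.array(s["eye"]),R.from_quat(s["rotation"]).as_matrix()) if "eye" in s else (s["T"][:3,3],s["T"][:3,:3])
def proj(s,p):
    e,Q=cam(s); c=Q.T@(np.array(p)-e); K=s["camera_matrix"]; return K[0,2]+K[0,0]*c[0]/-c[2], K[1,2]-K[1,1]*c[1]/-c[2]
info();st=status.state();T=np.eye(4);T[:3,:3]=R.from_quat(st["ee_rot"]).as_matrix();T[:3,3]=st["eef_pos"]
ims=[]
for n in("scene","side","wrist"):
    s=snapshot(n)
    if n=="wrist": s["T"]=T@s["T_tool_cam"]
    im=s["pixels"][:,:,::-1].copy(); us=[]
    for z,col in((.019,(0,255,0)),(0,(255,255,0))):
        for y in(-.044,.044):
            u,v=proj(s,(T@[0,y,z,1])[:3]);us.append((u,v));cv2.drawMarker(im,(int(round(u)),int(round(v))),col,0,8,1)
    print(n,np.round(us,1).tolist())
    c=np.mean(us,0).astype(int); x0=int(np.clip(c[0]-130,0,380));y0=int(np.clip(c[1]-130,0,220))
    ims.append(im[y0:y0+260,x0:x0+260]);print(x0,y0)
cv2.imwrite("pics/c4.png",np.hstack(ims))
E
```

```text
8.81 [ 0.4381 -0.3219  0.198 ] [-0.1  0.4  0.1] 0.0874 0.0
scene [[421.0, 197.8], [358.5, 180.3], [422.8, 185.3], [359.3, 168.0]]
260 52
side [[395.0, 167.2], [332.4, 164.1], [396.3, 155.3], [332.7, 152.3]]
234 29
wrist [[236.7, 265.9], [410.4, 265.8], [228.6, 278.7], [418.8, 278.6]]
193 142
```

View pics/c4.png

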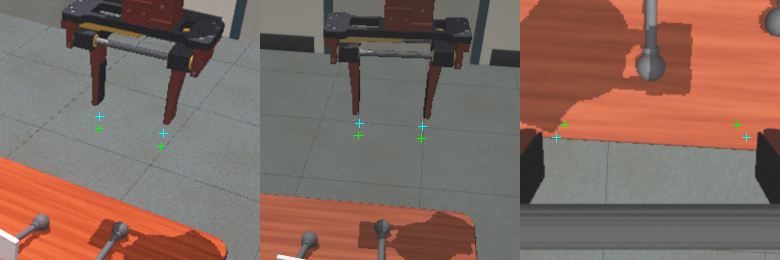

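In both fixed views the real fingertips sit above the reported TCP, at (357,157)/(429,176) in scene and (329,143)/(401,147) in side. They should be 19 mm below it. Next I'll triangulate the offset.

```bash
python3 - <<'E'
from h import *
a,b=snapshot("scene"),snapshot("side")
for n,p,q in(("L",(357,157),(329,143)),("R",(429,176),(401,147))): print(n,tri([ray(a,*p),ray(b,*q)]))
info()
E
```

```text
L [ 0.48800796 -0.32244029  0.21037957]
R [ 0.38915164 -0.32867565  0.21032626]
9.06 [ 0.4385 -0.3223  0.1994] [ 0.2 -0.1  0.5] 0.0879 0.0
```

The tips are about 11 mm above the reported TCP, so the reported TCP is about 30 mm too far ahead of the real grasp point. I'll go 30 mm lower, under a force limit, and only lift if the width reads about 26 mm.

```bash
python3 - <<'E'
from h import *
robot.move_linear([*B,.04],.15)
hit=robot.move_linear([*B,-.009],.04,force_limit=5);print(hit);info()
if hit:
    p=np.array(status.state()["eef_pos"]); 
    if p[2]<0: robot.move_linear(p+[0,0,.003],.03)
claw.grab(15);info()
if .02<status.state()["width"]<.032:
    off=np.array(status.state()["eef_pos"])-arc(np.radians(-4));print(off)
    for t in (5,15,25): robot.move_linear(arc(np.radians(t))+off,.05);info()
E
```

```text
False
11.65 [ 0.4388 -0.3227 -0.0086] [ 0.1 -0.2 -0. ] 0.0879 0.0
12.64 [ 0.4386 -0.3225 -0.009 ] [-0.1 -0.6 -1. ] 0.0252 15.0
[-7.74198734e-05  1.50391733e-03 -2.18702928e-02]
13.21 [ 0.4386 -0.3191  0.0118] [-0.  -0.4 -1.2] 0.0248 15.0
13.82 [ 0.4381 -0.3114  0.0333] [ 0.7 -1.1 -0.6] 0.0247 15.0
14.43 [ 0.4375 -0.3     0.0534] [ 0.3 -1.1 -0.3] 0.0253 15.0
```

```bash
python3 - <<'E'
from h import *
import cv2
off=np.array([0,.0015,-.022])
robot.move_linear(arc(np.radians(40))+off,.06);info()
a,b=[snapshot(n)["pixels"][:,:,::-1] for n in("scene","side")]
cv2.imwrite("pics/c5.png",cv2.resize(np.hstack([a[180:380,240:440],b[180:380,240:440]]),None,fx=2,fy=2))
E
```

```text
15.15 [ 0.4363 -0.2772  0.0789] [-0.5 -1.9  0.7] 0.0248 15.0
```

View pics/c5.png

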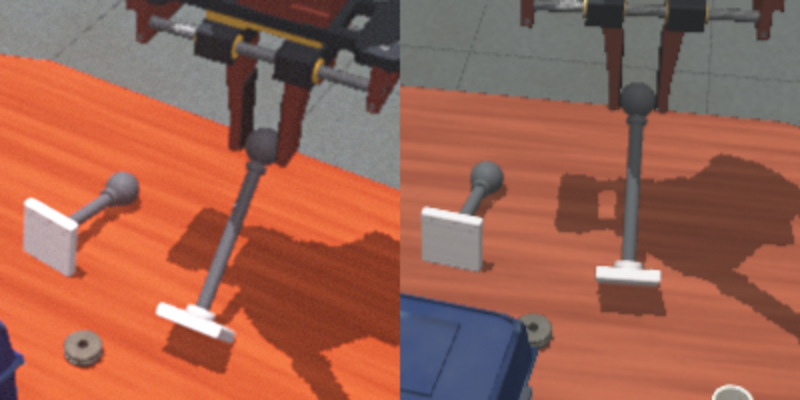

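The ball is pinched at (264,146)/(637,98) in the crop. The post tilts about its foot's far edge, and the foot has stayed in place. I'll continue to vertical and seat it with a light force-limited push.

```bash
python3 - <<'E'
from h import *
import cv2
off=np.array([0,.0015,-.022])
for t in (55,70,80,90): robot.move_linear(arc(np.radians(t))+off,.06);info()
p=arc(np.pi/2)+off
print(robot.move_linear(p-[0,0,.006],.02,force_limit=5));info()
a,b=[snapshot(n)["pixels"][:,:,::-1] for n in("scene","side")]
cv2.imwrite("pics/c6.png",cv2.resize(np.hstack([a[150:350,240:440],b[150:350,240:440]]),None,fx=2,fy=2))
E
```

```text
15.97 [ 0.4344 -0.2479  0.0972] [-0.1 -0.8 -0.7] 0.0249 15.0
16.7 [ 0.4323 -0.2151  0.1075] [ 1.  -1.1  1.5] 0.0249 15.0
17.23 [ 0.4308 -0.1921  0.1098] [0.2 0.2 2.1] 0.0251 15.0
17.77 [ 0.4296 -0.1693  0.1081] [-0.4  0.2  2.3] 0.025 15.0
True
17.98 [ 0.4302 -0.1697  0.108 ] [ 0.7 -0.3  3.8] 0.0249 15.0
```

View pics/c6.png

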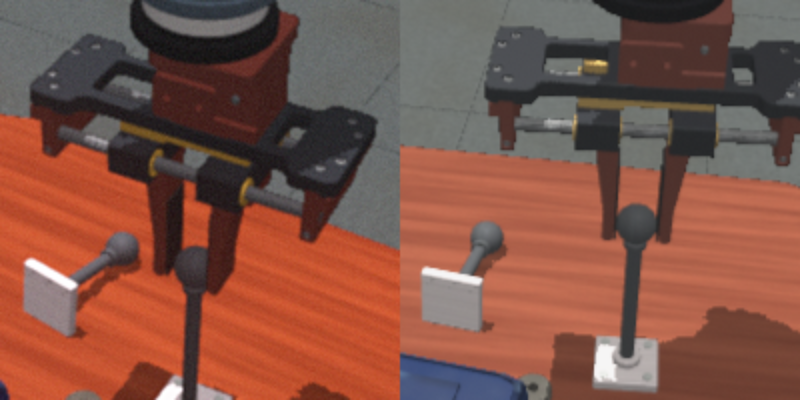

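The post is upright with its foot plate flat on the desk, at (626,362) in the side crop, and the downward push met resistance. I'll release, back off straight up and check.

```bash
python3 - <<'E'
from h import *
import cv2
claw.gripper_open();info()
p=np.array(status.state()["eef_pos"])
robot.move_linear(p+[0,0,.08],.1);robot.sleep(.5);info()
a,b=[snapshot(n)["pixels"][:,:,::-1] for n in("scene","side")]
cv2.imwrite("pics/c7.png",cv2.resize(np.hstack([a[180:380,240:440],b[180:380,240:440]]),None,fx=2,fy=2))
E
```

```text
19.14 [ 0.4302 -0.1694  0.1079] [ 0.1 -1.   0.7] 0.0876 0.0
20.59 [ 0.4302 -0.1693  0.1878] [0.3 0.1 0.6] 0.0878 0.0
```

View pics/c7.png

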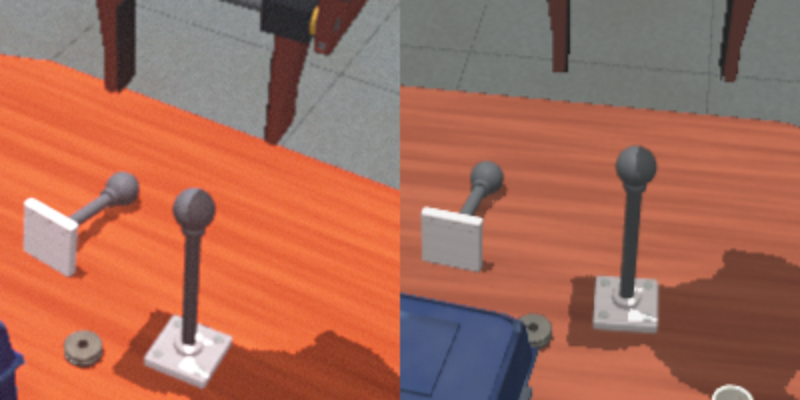

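The post stands free on its foot, with the ball at (193,208) and the foot at (188,350) in the scene crop. The gripper is clear of it and the short post hasn't moved.

```bash
python3 -c "
from rig import robot
print(robot.sign_off())"
```

```text
the job is handed in; nothing more can be done
None
```

The taller post now stands upright on its foot plate, about 25 mm from where its foot lay; the shorter post lies as it was, and I handed the job in at about 21 s, after a first grasp that closed on nothing because the real fingertips sit about 30 mm short of where the reported TCP puts them.

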